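# Dock the two desk speakers and switch the power on

## Robot

A 6-joint arm with a two-finger parallel gripper is mounted at the origin on the work surface. World frame = base frame: x ahead of the robot, y to its left, z up, the work surface at z = 0. Lengths are in mm, angles in rad, forces in N, time in s.
With the tool pointing down it reaches from about 300 to 950 mm from the base axis. Payload 3.1 kg.
Tool frame: the origin (TCP) lies between the finger pads; the fingertips stand 14 mm ahead of it and the grasp point (between the pads) lies 5 mm behind it (manip.tcp_to_tips is the distance from the TCP to the fingertips, in mm); z points along the fingers, y is the line along which they close (so a half turn about z gives the same grasp; the last joint's range is limited). The gripper opens to 85 mm and grips with 20 to 120 N. Pads are 22 mm wide; open, the fingers measure 114 mm over their backs; the gripper's body (76 mm by 85 mm) begins 54 mm behind the grasp point. The pads swing forward as they close: fully open they stand 13 mm farther back than shut.
Start: joints at [1.183, 0.308, 1.634, -0, 1.2, -0.07], TCP at [195.324, 593.701, 245.272] pointing down, gripper open.
Joint ranges: [-3.06, 3.06], [-0.79, 1.96], [0.05, 2.63], [-1.19, 4.34], [0.05, 2.64], [-2.94, 2.94]. Speed limits (rad/s): [2.79, 2.79, 3.14, 3.14, 3.14, 3.14].

## Interface

Orientations are given as a unit quaternion [x, y, z, w].
In Python, from station import state, optics, manip gives the robot as it stands.
- The arm moves only by the shell command python3 -m handwheel 'ROWS' [OPENING]. ROWS is JSON, a list of rows, each an object of numbers: "tx", "ty", "tz": the shift along the tool's x, y, z in m; "ax", "ay", "az": the turn, a rotation vector about the tool's x, y, z in rad. In form: [{"tx": .., "ty": .., "tz": .., "ax": .., "ay": .., "az": ..}, ...]. A call has 1 to 8 rows; each row is the pose to reach, as a shift and turn from the pose commanded when the call began, along the tool's axes at that moment; what a row does not reach only later rows make up. A row lasts 1/10 s, in which the tool goes at most 50 mm and 8.59 degrees, less where a joint would pass 70% of its speed; a pose out of reach is approached as far as the arm can. A call with a gripper value outside its range is refused whole. OPENING is the opening, from 0 (shut) to 1 (fully open), set as the call begins (- or left out, the last holds). The fingers move at their own pace and stop on an object; the grip force is fixed at half the most. Time passes only in rows, so rows that repeat a pose let the fingers close. It gives the time, the measured TCP pose, the force, the opening and the grip force at its end, in the units of the state.
- state(): the state, without advancing time (a new reading comes with each control period).
- optics.capture(name): name is "scene" or "top" or "wrist"; returns a dict with "img" (420x560x3 uint8, red, green, blue), "z_map" (420x560 float32, mm along the optical axis (not along the pixel's ray), 0 where there is no reading), "fov_y" (degrees; the focal length in pixels is half the picture's height over the tangent of half this angle, whatever the lens; pixels are square), "cx", "cy" (the principal point, pixels), "eye" and "attitude" of the camera in the world. Camera axes: x right, y up, looking along -z (the intrinsics and any distortion apply to the point x, -y, -z); pixel columns grow to the right and rows downward; lengths in mm; the calibration is good to about 2 mm. A picture is of the moment at which its call begins.
- manip.job_done(): hands the job in; it is judged then, once.
The state is a dict: "time": time; "joints": joint angles; "joint_vel": joint speeds; "joint_efforts": joint torques, N m; "tool_pos": TCP position; "tool_rot": TCP orientation; "wrist_force": force on the tool from outside, world axes, zero at the start; "moment": the same for the moment, N m; "finger_gap": finger opening in mm; "gripper_force": force on a finger pad.
Only numpy, scipy, OpenCV 4.12 (cv2) and the standard library are available. Lean on these libraries where they do the work, as an engineer would, in place of code of your own. Each camera call takes 0.05 s, during which the arm holds its last target. There are 200 camera calls.

## Task

Two flat portable speakers, one round and one square, are lying on the desk: slide each one, flat on the desk, into the charging dock of its own shape until it is fully home against the back of the dock. Once both are home, push the power switch's lever fully over to on (away from the robot). Leave the mug, stapler, glass paperweight and pen cup where they are.

Things in the scene. Friction and masses are not known exactly. Their poses are not given: they have to be found in the camera images.
- round_speaker: Loose round speaker, an upright-axis disc 92 mm in diameter and 48 mm high, grey with a black top, 0.25 to 0.5 kg, standing flat on the desk and too wide for the gripper: it is pushed. Origin: centre of its underside; z up.
- square_speaker: Loose square speaker, 100 x 100 mm and 48 mm high, grey with a black top, 0.28 to 0.56 kg, flat on the desk and too wide for the gripper: it is pushed. Origin: centre of its underside; x and y square to its sides, z up.
- round_dock: Fixed dock for the round speaker: a C of aluminium wall 18 mm high, 7 mm thick, no raised floor, open to its -x side (the robot). Inner width 100 mm, round back; sides flare from x=-16 mm to a mouth 128 mm wide at x=-50 mm. Black block 30 mm high outside the back. Origin: on the desk where the speaker's centre lies when fully home against the back; push in along its +x; z up.
- square_dock: Fixed dock for the square speaker: a U of aluminium wall 18 mm high, 7 mm thick, no raised floor, open to its -x side (the robot). Inner width 108 mm, flat back at x=+50 mm; sides flare from x=-20 mm to a mouth 136 mm wide at x=-55 mm. Black block 30 mm high outside the back. Origin: on the desk where the speaker's centre lies when fully home against the back; push in along its +x; z up.
- switch_base: Fixed black box of the power switch, 70 (x) x 50 (y) x 25 mm high, with the lever's pivot drum up to 35 mm. Origin: centre of its underside. The lever hinges about the box's y axis, 22 mm above the origin, and swings over towards the box's +x (away from the robot).
- switch_tip (a point): Centre of the 26 mm steel ball on the end of the lever, 55 mm from the pivot. Off: 26 mm to the box's -x and 70 mm above the desk; on: 26 mm to +x, same height; highest, 77 mm, midway.
- switch (a joint): Lever angle in rad: 0 = fully off (leaning 0.5 rad to the robot), 1.0 = fully on (leaning 0.5 rad away, at its stop). Stiff, about 1.2 N at the ball; stays where it is left.
- paperweight: Bystander: glass cube of 55 mm. Origin: centre of its underside.
- mug: Bystander: white ceramic mug, 82 mm in diameter, 95 mm high. Origin: centre of its underside.
- pen_cup: Bystander: steel cup, 76 mm in diameter, 100 mm high. Origin: centre of its underside.
- stapler: Bystander: grey stapler, 135 mm long (x), 36 mm wide, 50 mm high. Origin: centre of its underside.
Mind the look-alikes: they are no part of the job. Leave any blue or purple look-alike of the square_dock alone. Leave any blue look-alike of the square_speaker alone.

How it is judged:
By the outcome, as a careful person would: the job done as asked, in the order asked, and still so for the second after the job is handed in, with the robot touching nothing.
It also fails if it takes over 70 s, if anything falls off the work surface, if the arm or the gripper's body presses on something with over 40 N, if the wrist force passes 120 N, or if a joint passes its speed limit or range.

## Working session

There is one attempt and no reset: what is moved stays moved. The work goes in short steps, Python scripts to look and compute and a shell command to move; the robot and the scene stay as the last step left them, time stands still between calls to the robot, and variables do not carry over. Pictures are saved under pics/ and viewed, at most 10 in all, crops included, and the job is handed in when it is done.

```bash
mkdir -p pics; ls
python3 - <<'E'
from station import state, optics, manip
import cv2,numpy as np
s=state();print(s)
for n in ("top","scene"):
    c=optics.capture(n);cv2.imwrite(f"pics/{n}0.png",c["img"][:,:,::-1]);np.savez(f"{n}0.npz",**c)
    print({k:v for k,v in c.items() if k not in("img","z_map")})
E
```

```text
pics
{'time': 0.0, 'joints': array([ 1.18331107e+00,  3.09018581e-01,  1.63518484e+00,  3.52413275e-05,
        1.19972144e+00, -6.96635060e-02]), 'joint_vel': array([ 3.13944434e-05,  5.11568078e-04, -9.48396593e-04,  2.09854846e-04,
        1.28499329e-03,  1.54274084e-03]), 'joint_efforts': array([ 5.48211610e-04, -4.15247262e+01, -2.76670611e+01, -7.92692435e-05,
        9.81310441e-03, -1.19177295e-05]), 'tool_pos': array([195.00510279, 592.96311821, 244.03941756]), 'tool_rot': array([ 1.58249118e-01,  9.87398530e-01, -1.13205502e-03, -2.80213602e-04]), 'wrist_force': array([ 0.02337729,  0.24928455, -0.45508209]), 'moment': array([-0.00031789, -0.01745285,  0.00032866]), 'gripper_force': 0.0, 'finger_gap': 85.31515282423243}
{'fov_y': 53.393346436592694, 'cx': 277.289806160075, 'cy': 209.19160751159592, 'eye': array([ 287.96358327,  -24.95272909, 1138.38840651]), 'attitude': array([ 0.07297681, -0.06493971, -0.69572772,  0.71163204])}
{'fov_y': 48.07126353784912, 'cx': 282.17377116612255, 'cy': 210.33813722206267, 'eye': array([1264.94568783,  852.72802084,  829.84520102]), 'attitude': array([0.17213311, 0.4522366 , 0.81982439, 0.30617026])}
```

View pics/top0.png

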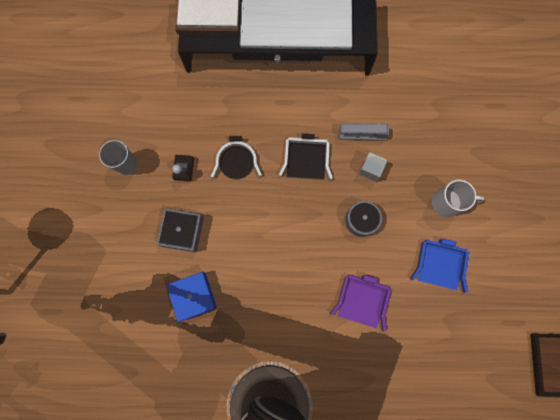

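View pics/scene0.png

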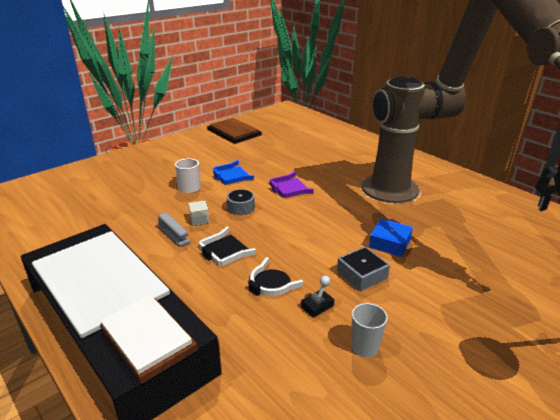

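Top view: the grey and black square speaker is at (180,230) and the round one at (365,218). The aluminium round dock is at (237,160) and the aluminium square dock at (307,158). The switch is at (182,168), with the pen cup (117,155), paperweight (373,166), stapler (364,131) and mug (455,200).

Look-alikes: the blue square at (190,297) and the blue (442,265) and purple (362,302) docks. The colours described (grey/black, aluminium) fit the first set. I'll confirm in a crop and measure.

```bash
cat > h.py <<'E'
import numpy as np,cv2
from scipy.spatial.transform import Rotation as R
def world(c):
    h,w=c["z_map"].shape;f=h/2/np.tan(np.radians(float(c["fov_y"]))/2)
    v,u=np.mgrid[:h,:w];z=c["z_map"].astype(float)
    p=np.stack([(u-c["cx"])/f*z,-(v-c["cy"])/f*z,-z],-1)
    return R.from_quat(c["attitude"]).apply(p.reshape(-1,3)).reshape(h,w,3)+c["eye"]
E
python3 - <<'E'
from h import *
c=dict(np.load("top0.npz"));P=world(c)
im=c["img"][110:330,90:500,::-1]
cv2.imwrite("pics/crop0.png",cv2.resize(im,(800,429),interpolation=cv2.INTER_CUBIC))
for uv in [(60,60),(280,240),(500,120),(250,320),(237,165),(307,165)]:print("desk",uv,P[uv[1],uv[0]].round(1))
H=P[...,2]; m=((H>7)&(H<130)).astype(np.uint8); m[:100]=0
n,l,st,ce=cv2.connectedComponentsWithStats(m)
for i in range(1,n):
    if st[i,4]<60: continue
    q=P[l==i]; zt=np.percentile(q[:,2],95); t=q[q[:,2]>zt-8]
    r=cv2.minAreaRect(t[:,:2].astype(np.float32))
    print(ce[i].round(),st[i,4],"ztop",zt.round(1),"rect",np.round(r[0],1),np.round(r[1],1),round(r[2],1),"min/max",q.min(0).round(),q.max(0).round())
E
```

```text
desk (60, 60) [955.1 653.7   1.5]
desk (280, 240) [427.  -18.7   2.4]
desk (500, 120) [ 788.8 -645.1    1.5]
desk (250, 320) [213.5  55.4   5.1]
desk (237, 165) [638.  108.    1.7]
desk (307, 165) [641.8 -90.4   2.7]
[364. 132.] 781 ztop 53.8 rect [ 735.  -245.9] [ 29.3 130.3] 0.7 min/max [ 717. -317.    7.] [ 751. -179.   58.]
[307. 150.] 436 ztop 30.9 rect [665.8 -81.4] [116.2 138.3] 2.5 min/max [ 599. -163.    7.] [725. -12.  35.]
[235. 152.] 381 ztop 31.1 rect [658.4 106.9] [112.2 130.1] 1.4 min/max [597.  38.   7.] [715. 179.  35.]
[118. 157.] 872 ztop 101.2 rect [632.3 420.3] [75.2 73.5] 59.9 min/max [594. 383.   7.] [689. 459. 106.]
[373. 167.] 524 ztop 58.5 rect [ 630.9 -268.8] [54.9 57. ] 66.5 min/max [ 596. -303.    7.] [ 667. -234.   62.]
[183. 168.] 493 ztop 84.1 rect [600.9 258.1] [23.1 22.4] 46.5 min/max [586. 230.   7.] [657. 282.  88.]
[455. 198.] 1125 ztop 96.6 rect [ 540.6 -475.6] [80.2 83.1] 27.9 min/max [ 500. -550.    7.] [ 581. -434.  102.]
[363. 219.] 1024 ztop 52.7 rect [ 486.7 -241.4] [88.2 90. ] 89.7 min/max [ 440. -285.    7.] [ 532. -195.   57.]
[180. 230.] 1544 ztop 52.4 rect [443.8 249.5] [100.3  99.8] 82.0 min/max [388. 194.   7.] [503. 304.  55.]
[445. 258.] 567 ztop 31.3 rect [ 381.7 -482.1] [154.9  67.4] 42.0 min/max [ 299. -521.    7.] [ 438. -368.   35.]
[191. 296.] 1642 ztop 52.4 rect [271.2 208.7] [ 99.9 100.3] 21.4 min/max [209. 145.   7.] [334. 272.  56.]
[366. 295.] 497 ztop 31.6 rect [ 305.3 -218.4] [ 31.2 115.7] 29.7 min/max [ 195. -311.    7.] [ 337. -155.   36.]
[547. 364.] 1570 ztop 31.4 rect [ 126.2 -698.4] [ 59.3 132.4] 85.1 min/max [  47. -740.    7.] [ 197. -671.   36.]
[269. 390.] 2265 ztop 112.7 rect [43.4  5.9] [ 41.1 117.5] 9.5 min/max [-28. -99.   7.] [101.  98. 130.]
```

View pics/crop0.png

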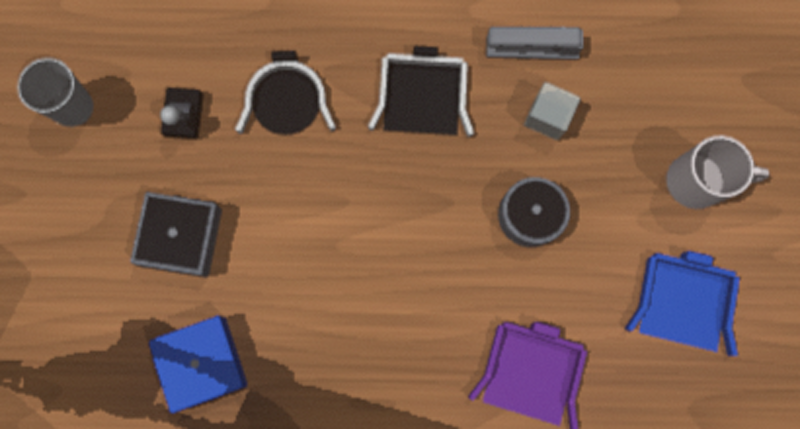

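The crop confirms the choice: grey/black speakers and aluminium docks, with the blue and purple items as decoys. Sizes match those given (100 mm square, about 90 mm disc, heights read about +4 mm). Next I'll fit the dock poses.

```bash
cat > fit.py <<'E'
from h import *
from scipy.optimize import least_squares
def dense(poly):
    return np.concatenate([np.linspace(a,b,60) for a,b in zip(poly[:-1],poly[1:])])
sq=dense(np.array([[-55,71.5],[-20,57.5],[53.5,57.5],[53.5,-57.5],[-20,-57.5],[-55,-71.5]],float))
t=np.linspace(-np.pi/2,np.pi/2,60)
arc=np.c_[49.5*0+np.cos(t)*53.5-4,np.sin(t)*53.5]  # inner r 50, speaker r 46 -> centre at x=-4
ro=dense(np.vstack([[[-50,-67.5],[-16,-53.5]],arc,[[-16,53.5],[-50,67.5]]]))
from scipy.spatial import cKDTree
def fit(q,T,g):
    tr=cKDTree(T)
    def f(p):
        c,s=np.cos(p[2]),np.sin(p[2]);d=q-p[:2]
        return tr.query(np.c_[c*d[:,0]+s*d[:,1],-s*d[:,0]+c*d[:,1]])[0]
    r=least_squares(f,[*g,0],loss="soft_l1",f_scale=2,x_scale=[1,1,.02],diff_step=1e-4);return r.x.round(3),np.sqrt(np.mean(r.fun**2)).round(2)
E
python3 - <<'E'
from fit import *
c=dict(np.load("top0.npz"));P=world(c);im=c["img"].astype(int)
lum=im.min(2)
for n,T,g,ylo,yhi in (("sq",sq,(652,-85),-170,-5),("ro",ro,(652,107),30,185)):
    for zl,zh in((15,26),(17,24)):
        m=(P[...,2]>zl)&(P[...,2]<zh)&(P[...,0]>580)&(P[...,0]<735)&(P[...,1]>ylo)&(P[...,1]<yhi)&(lum>100)
        print(n,m.sum(),fit(P[m][:,:2],T,g),P[m].mean(0).round(1))
# switch box and ball
m=(P[...,0]>560)&(P[...,0]<680)&(P[...,1]>215)&(P[...,1]<300)
b=m&(P[...,2]>20)&(P[...,2]<34);r=cv2.minAreaRect(P[b][:,:2].astype(np.float32));print("box",r)
b=m&(P[...,2]>70);print("ball",P[b].mean(0),P[b].max(0))
print("sq yaw etc", [ (lambda q:cv2.minAreaRect(q.astype(np.float32)))(P[(P[...,2]>47)&(P[...,2]<58)&(abs(P[...,0]-x)<75)&(abs(P[...,1]-y)<75)][:,:2]) for x,y in((444,249),(487,-241))])
E
```

```text
sq 294 (array([ 6.56913e+02, -8.78560e+01, -4.70000e-02]), np.float64(2.25)) [672.8 -89.6  19. ]
sq 243 (array([ 6.57017e+02, -8.79160e+01, -4.90000e-02]), np.float64(2.23)) [672.6 -88.6  19.5]
ro 241 (array([6.49854e+02, 1.10045e+02, 5.30000e-02]), np.float64(2.25)) [658.6 112.2  19.2]
ro 192 (array([6.49931e+02, 1.09569e+02, 3.60000e-02]), np.float64(2.24)) [660.1 111.2  19.8]
box ((621.86328125, 256.8841247558594), (49.811519622802734, 71.0788345336914), 89.06739807128906)
ball [599.31062742 256.94158946  82.10639242] [610.97743541 271.43138237  87.86775284]
sq yaw etc [((443.8094482421875, 249.24969482421875), (99.73184204101562, 100.00408172607422), 82.52213287353516), ((486.1925964355469, -240.78912353515625), (87.67008209228516, 89.1468734741211), 87.59187316894531)]
```

```bash
cat > go.py <<'E'
# go.py x y z [psi]: shift/turn in tool axes to bring TCP to world x,y,z (mm), tool y at psi deg, tool down
import sys,numpy as np
from scipy.spatial.transform import Rotation as R
from station import state
s=state();r=R.from_quat(s["tool_rot"]);a=[float(v) for v in sys.argv[1:]]
psi=np.radians(a[3]);t=np.array([[np.sin(psi)*-1,np.cos(psi),0],[np.cos(psi),np.sin(psi),0],[0,0,-1]]).T
t=np.c_[[-np.sin(psi)*-1*-1*-1,0,0]] if 0 else np.c_[np.r_[-np.sin(psi),np.cos(psi),0],np.r_[np.cos(psi),np.sin(psi),0],[0,0,-1]]
print("t",s["time"].round(1),"pos",s["tool_pos"].round(1),"F",s["wrist_force"].round(1),"gap",round(s["finger_gap"],1),"shift m",(r.inv().apply(np.array(a[:3])-s["tool_pos"])/1e3).round(4),"turn",(r.inv()*R.from_matrix(t)).as_rotvec().round(4))
E
sed -i '/if 0 else/s/np.c_\[\[.*if 0 else //' go.py; sed -i 's/psi=np.radians(a\[3\]);.*/psi=np.radians(a[3])/' go.py; cat go.py
python3 go.py 486 -335 244 0
python3 -m handwheel '[{"tx":-0.28,"ty":-0.4,"az":1.253},{"tx":-0.28,"ty":-0.4,"az":1.253},{"tx":-0.28,"ty":-0.4,"az":1.253},{"tx":-0.28,"ty":-0.4,"az":1.253},{"tx":-0.28,"ty":-0.4,"az":1.253},{"tx":-0.28,"ty":-0.4,"az":1.253},{"tx":-0.28,"ty":-0.4,"az":1.253},{"tx":-0.28,"ty":-0.4,"az":1.253}]' 0.5
python3 go.py 486 -335 244 0
```

```text
# go.py x y z [psi]: shift/turn in tool axes to bring TCP to world x,y,z (mm), tool y at psi deg, tool down
import sys,numpy as np
from scipy.spatial.transform import Rotation as R
from station import state
s=state();r=R.from_quat(s["tool_rot"]);a=[float(v) for v in sys.argv[1:]]
psi=np.radians(a[3])
t=np.c_[np.r_[-np.sin(psi),np.cos(psi),0],np.r_[np.cos(psi),np.sin(psi),0],[0,0,-1]]
print("t",s["time"].round(1),"pos",s["tool_pos"].round(1),"F",s["wrist_force"].round(1),"gap",round(s["finger_gap"],1),"shift m",(r.inv().apply(np.array(a[:3])-s["tool_pos"])/1e3).round(4),"turn",(r.inv()*R.from_matrix(t)).as_rotvec().round(4))Traceback (most recent call last):
  File "go.py", line 8, in <module>
    print("t",s["time"].round(1),"pos",s["tool_pos"].round(1),"F",s["wrist_force"].round(1),"gap",round(s["finger_gap"],1),"shift m",(r.inv().apply(np.array(a[:3])-s["tool_pos"])/1e3).round(4),"turn",(r.inv()*R.from_matrix(t)).as_rotvec().round(4))
              ^^^^^^^^^^^^^^^
AttributeError: 'float' object has no attribute 'round'
$[0]: bad value
Traceback (most recent call last):
  File "go.py", line 8, in <module>
    print("t",s["time"].round(1),"pos",s["tool_pos"].round(1),"F",s["wrist_force"].round(1),"gap",round(s["finger_gap"],1),"shift m",(r.inv().apply(np.array(a[:3])-s["tool_pos"])/1e3).round(4),"turn",(r.inv()*R.from_matrix(t)).as_rotvec().round(4))
              ^^^^^^^^^^^^^^^
AttributeError: 'float' object has no attribute 'round'
```

```bash
sed -i 's/s\["time"\].round(1)/round(s["time"],1)/' go.py
python3 go.py 486 -335 244 0
python3 -m handwheel '[{"tx":-0.28,"ty":-0.4,"tz":0,"ax":0,"ay":0,"az":1.253},{"tx":-0.28,"ty":-0.4,"tz":0,"ax":0,"ay":0,"az":1.253},{"tx":-0.28,"ty":-0.4,"tz":0,"ax":0,"ay":0,"az":1.253},{"tx":-0.28,"ty":-0.4,"tz":0,"ax":0,"ay":0,"az":1.253},{"tx":-0.28,"ty":-0.4,"tz":0,"ax":0,"ay":0,"az":1.253},{"tx":-0.28,"ty":-0.4,"tz":0,"ax":0,"ay":0,"az":1.253},{"tx":-0.28,"ty":-0.4,"tz":0,"ax":0,"ay":0,"az":1.253},{"tx":-0.28,"ty":-0.4,"tz":0,"ax":0,"ay":0,"az":1.253}]' 0.5
python3 go.py 486 -335 244 0
```

```text
t 0.1 pos [195.1 593.  244.1] F [-0.3 -0.5  0.1] gap 85.2 shift m [-0.5664 -0.7906  0.0017] turn [-1.900e-03  1.200e-03  1.253e+00]
time: 0.9
tool_pos: [310.6, 208.8, 245.0]
tool_rot: [0.69, 0.724, 0.0, 0.0]
wrist_force: [0.9, 0.4, -0.1]
finger_gap: 42.8
gripper_force: 0.0
t 0.9 pos [310.6 208.8 245. ] F [ 0.9  0.4 -0.1] gap 42.8 shift m [-0.5516  0.1492  0.0012] turn [0.0003 0.0002 0.0478]
```

```bash
python3 -m handwheel '[{"tx":-0.36,"ty":0.1,"tz":0,"ax":0,"ay":0,"az":0.048},{"tx":-0.36,"ty":0.1,"tz":0,"ax":0,"ay":0,"az":0.048},{"tx":-0.36,"ty":0.1,"tz":0,"ax":0,"ay":0,"az":0.048},{"tx":-0.36,"ty":0.1,"tz":0,"ax":0,"ay":0,"az":0.048},{"tx":-0.36,"ty":0.1,"tz":0,"ax":0,"ay":0,"az":0.048},{"tx":-0.36,"ty":0.1,"tz":0,"ax":0,"ay":0,"az":0.048},{"tx":-0.36,"ty":0.1,"tz":0,"ax":0,"ay":0,"az":0.048},{"tx":-0.36,"ty":0.1,"tz":0,"ax":0,"ay":0,"az":0.048}]' 0.5
python3 go.py 486 -335 244 0
```

```text
time: 1.7
tool_pos: [430.5, -147.2, 245.3]
tool_rot: [0.707, 0.708, -0.0, 0.001]
wrist_force: [-0.1, 0.6, 0.2]
finger_gap: 42.6
gripper_force: 0.0
t 1.7 pos [ 430.5 -147.2  245.3] F [-0.1  0.6  0.2] gap 42.6 shift m [-0.1878  0.0552  0.0016] turn [0.0008 0.0015 0.0017]
```

Move over at height, then lower to TCP z = 30.

```bash
python3 -m handwheel '[{"tx":-0.188,"ty":0.055,"tz":0,"ax":0,"ay":0,"az":0},{"tx":-0.188,"ty":0.055,"tz":0,"ax":0,"ay":0,"az":0},{"tx":-0.188,"ty":0.055,"tz":0,"ax":0,"ay":0,"az":0},{"tx":-0.188,"ty":0.055,"tz":0,"ax":0,"ay":0,"az":0},{"tx":-0.188,"ty":0.055,"tz":0.1,"ax":0,"ay":0,"az":0},{"tx":-0.188,"ty":0.055,"tz":0.1,"ax":0,"ay":0,"az":0},{"tx":-0.188,"ty":0.055,"tz":0.19,"ax":0,"ay":0,"az":0},{"tx":-0.188,"ty":0.055,"tz":0.19,"ax":0,"ay":0,"az":0}]'
python3 -m handwheel '[{"tx":0,"ty":0,"tz":0.02,"ax":0,"ay":0,"az":0},{"tx":0,"ty":0,"tz":0.025,"ax":0,"ay":0,"az":0}]'
python3 go.py 486 -335 30 0
python3 - <<'E'
from h import *
from station import optics
c=optics.capture("top");cv2.imwrite("pics/t1.png",c["img"][:,:,::-1]);P=world(c)
m=(P[...,2]>47)&(P[...,2]<58)&(abs(P[...,0]-487)<60)&(abs(P[...,1]+241)<60)
print(cv2.minAreaRect(P[m][:,:2].astype(np.float32)))
E
```

```text
time: 2.5
tool_pos: [484.0, -330.2, 51.8]
tool_rot: [0.706, 0.709, -0.0, -0.002]
wrist_force: [-0.1, -0.6, -0.1]
finger_gap: 42.7
gripper_force: 0.0
time: 2.7
tool_pos: [482.8, -328.9, 26.2]
tool_rot: [0.705, 0.709, -0.0, -0.004]
wrist_force: [-0.4, 1.0, 0.9]
finger_gap: 42.6
gripper_force: 0.0
t 2.7 pos [ 482.8 -328.9   26.2] F [-0.4  1.   0.9] gap 42.6 shift m [-0.0061  0.0032 -0.0039] turn [-0.0064 -0.0051  0.005 ]
((486.2322082519531, -240.88540649414062), (87.92809295654297, 89.03450775146484), 89.1930160522461)
```

View pics/t1.png

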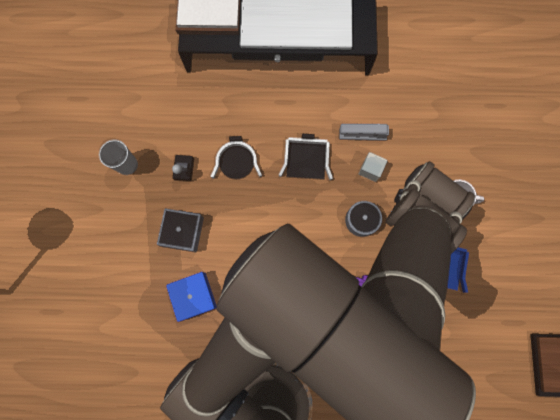

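```bash
python3 -m handwheel '[{"tx":0.01,"ty":0.003,"tz":-0.004,"ax":-0.006,"ay":-0.005,"az":0.005},{"tx":0.03,"ty":0.003,"tz":-0.004,"ax":-0.006,"ay":-0.005,"az":0.005},{"tx":0.04,"ty":0.003,"tz":-0.004,"ax":-0.006,"ay":-0.005,"az":0.005},{"tx":0.055,"ty":0.003,"tz":-0.004,"ax":-0.006,"ay":-0.005,"az":0.005},{"tx":0.07,"ty":0.003,"tz":-0.004,"ax":-0.006,"ay":-0.005,"az":0.005},{"tx":0.085,"ty":0.003,"tz":-0.004,"ax":-0.006,"ay":-0.005,"az":0.005},{"tx":0.1,"ty":0.003,"tz":-0.004,"ax":-0.006,"ay":-0.005,"az":0.005},{"tx":0.11,"ty":0.003,"tz":-0.004,"ax":-0.006,"ay":-0.005,"az":0.005}]'
python3 go.py 486 58 30 0
```

```text
time: 3.55
tool_pos: [490.0, -221.2, 36.0]
tool_rot: [0.707, 0.708, 0.001, 0.007]
wrist_force: [-0.1, -5.9, 5.6]
finger_gap: 42.8
gripper_force: 3.4
t 3.5 pos [ 490.  -221.2   36. ] F [-0.1 -5.9  5.6] gap 42.8 shift m [ 0.2792 -0.0037  0.0037] turn [0.0102 0.0082 0.0012]
```

```bash
python3 -m handwheel '[{"tx":0.015,"ty":-0.003,"tz":0.004,"ax":0.006,"ay":0.005,"az":0},{"tx":0.035,"ty":-0.004,"tz":0.004,"ax":0.006,"ay":0.005,"az":0},{"tx":0.055,"ty":-0.004,"tz":0.004,"ax":0.006,"ay":0.005,"az":0},{"tx":0.075,"ty":-0.004,"tz":0.004,"ax":0.006,"ay":0.005,"az":0},{"tx":0.095,"ty":-0.004,"tz":0.004,"ax":0.006,"ay":0.005,"az":0},{"tx":0.115,"ty":-0.004,"tz":0.004,"ax":0.006,"ay":0.005,"az":0},{"tx":0.13,"ty":-0.004,"tz":0.004,"ax":0.006,"ay":0.005,"az":0},{"tx":0.14,"ty":-0.004,"tz":0.004,"ax":0.006,"ay":0.005,"az":0}]'
python3 go.py 486 58 30 0
python3 - <<'E'
from h import *
from station import optics
c=optics.capture("top");P=world(c)
m=(P[...,2]>47)&(P[...,2]<58)&(abs(P[...,0]-487)<60)&(P[...,1]>-150)&(P[...,1]<100)
print(m.sum(),cv2.minAreaRect(P[m][:,:2].astype(np.float32)))
E
```

```text
time: 4.35
tool_pos: [485.4, -80.7, 30.9]
tool_rot: [0.707, 0.708, 0.0, 0.002]
wrist_force: [-0.2, -7.1, 6.2]
finger_gap: 42.7
gripper_force: 4.0
t 4.3 pos [485.4 -80.7  30.9] F [-0.2 -7.1  6.2] gap 42.7 shift m [0.1387 0.0008 0.0007] turn [0.0031 0.0019 0.0017]
15 ((497.4093933105469, 11.593342781066895), (4.863409042358398, 36.83700942993164), 74.80320739746094)
```

```bash
python3 -m handwheel '[{"tx":0.015,"ty":0,"tz":0,"ax":0,"ay":0,"az":0},{"tx":0.035,"ty":0,"tz":0,"ax":0,"ay":0,"az":0},{"tx":0.055,"ty":0,"tz":0,"ax":0,"ay":0,"az":0},{"tx":0.075,"ty":0,"tz":0,"ax":0,"ay":0,"az":0},{"tx":0.095,"ty":0,"tz":0,"ax":0,"ay":0,"az":0},{"tx":0.115,"ty":0,"tz":0,"ax":0,"ay":0,"az":0},{"tx":0.13,"ty":0,"tz":0,"ax":0,"ay":0,"az":0},{"tx":0.138,"ty":0,"tz":0,"ax":0,"ay":0,"az":0}]'
python3 -m handwheel '[{"tx":-0.03,"ty":0,"tz":0,"ax":0,"ay":0,"az":0},{"tx":-0.06,"ty":0,"tz":-0.0,"ax":0,"ay":0,"az":0},{"tx":-0.06,"ty":-0.03,"tz":-0.05,"ax":0,"ay":0,"az":0},{"tx":-0.06,"ty":-0.06,"tz":-0.09,"ax":0,"ay":0,"az":0},{"tx":-0.06,"ty":-0.1,"tz":-0.09,"ax":0,"ay":0,"az":0},{"tx":-0.06,"ty":-0.12,"tz":-0.09,"ax":0,"ay":0,"az":0},{"tx":-0.06,"ty":-0.12,"tz":-0.09,"ax":0,"ay":0,"az":0}]'
python3 - <<'E'
from h import *
from station import optics
c=optics.capture("top");P=world(c);cv2.imwrite("pics/t2.png",c["img"][:,:,::-1])
m=(P[...,2]>47)&(P[...,2]<58)&(abs(P[...,0]-487)<60)&(P[...,1]>30)&(P[...,1]<180)
print(m.sum(),cv2.minAreaRect(P[m][:,:2].astype(np.float32)))
E
```

```text
time: 5.2
tool_pos: [483.7, 57.6, 29.9]
tool_rot: [0.706, 0.708, -0.0, 0.0]
wrist_force: [1.1, -5.8, 6.0]
finger_gap: 42.9
gripper_force: 3.4
time: 5.9
tool_pos: [359.2, -1.9, 118.2]
tool_rot: [0.707, 0.707, -0.001, -0.003]
wrist_force: [0.2, -0.7, 0.5]
finger_gap: 42.6
gripper_force: 0.0
700 ((487.0736083984375, 111.69793701171875), (80.7851791381836, 89.27639770507812), 39.6031494140625)
```

View pics/t2.png

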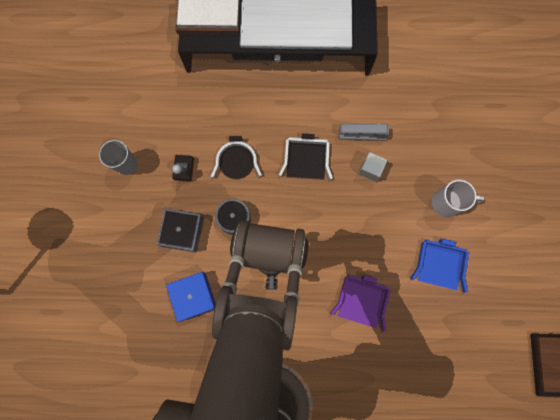

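The round speaker sits at pixel (233,215), in line with the round dock. Next: rotate, get behind it, and push +x.

```bash
python3 -m handwheel '[{"tx":0.11,"ty":0.025,"tz":0,"ax":0,"ay":0,"az":-1.571},{"tx":0.11,"ty":0.025,"tz":0,"ax":0,"ay":0,"az":-1.571},{"tx":0.11,"ty":0.025,"tz":0,"ax":0,"ay":0,"az":-1.571},{"tx":0.11,"ty":0.025,"tz":0,"ax":0,"ay":0,"az":-1.571},{"tx":0.11,"ty":0.025,"tz":0,"ax":0,"ay":0,"az":-1.571},{"tx":0.11,"ty":0.025,"tz":0,"ax":0,"ay":0,"az":-1.571},{"tx":0.11,"ty":0.025,"tz":0,"ax":0,"ay":0,"az":-1.571},{"tx":0.11,"ty":0.025,"tz":0,"ax":0,"ay":0,"az":-1.571}]'
python3 go.py 385 111 30 90
```

```text
time: 6.75
tool_pos: [390.1, 107.6, 119.2]
tool_rot: [0.181, 0.983, 0.0, -0.0]
wrist_force: [-0.2, -0.2, 0.3]
finger_gap: 42.9
gripper_force: 0.0
t 6.8 pos [390.1 107.6 119.2] F [-0.2 -0.2  0.3] gap 42.9 shift m [0.006  0.0012 0.0892] turn [ 0.0008 -0.0004 -0.3647]
```

```bash
python3 -m handwheel '[{"tx":0.006,"ty":0.001,"tz":0,"ax":0,"ay":0,"az":-0.365},{"tx":0.006,"ty":0.001,"tz":0,"ax":0,"ay":0,"az":-0.365},{"tx":0.006,"ty":0.001,"tz":0.04,"ax":0,"ay":0,"az":-0.365},{"tx":0.006,"ty":0.001,"tz":0.07,"ax":0,"ay":0,"az":-0.365},{"tx":0.006,"ty":0.001,"tz":0.089,"ax":0,"ay":0,"az":-0.365},{"tx":0.006,"ty":0.001,"tz":0.089,"ax":0,"ay":0,"az":-0.365}]'
python3 go.py 434 111 30 90
python3 - <<'E'
from h import *
from station import optics
c=optics.capture("top");P=world(c)
m=(P[...,2]>47)&(P[...,2]<58)&(abs(P[...,0]-487)<60)&(P[...,1]>30)&(P[...,1]<180)
q=P[m][:,:2];(x,y),r=cv2.minEnclosingCircle(q.astype(np.float32));print(m.sum(),x,y,r)
E
```

```text
time: 7.35
tool_pos: [381.9, 110.0, 27.8]
tool_rot: [0.003, 1.0, -0.0, -0.003]
wrist_force: [0.5, 0.4, -0.1]
finger_gap: 42.7
gripper_force: 0.0
t 7.3 pos [381.9 110.   27.8] F [ 0.5  0.4 -0.1] gap 42.7 shift m [-0.0521  0.0013 -0.0026] turn [-0.0006 -0.0067 -0.0061]
478 484.52886962890625 108.73400115966797 44.72682189941406
```

```bash
python3 -m handwheel '[{"tx":-0.02,"ty":0.0,"tz":0,"ax":0,"ay":0,"az":0},{"tx":-0.04,"ty":0,"tz":0,"ax":0,"ay":0,"az":0},{"tx":-0.05,"ty":0,"tz":0,"ax":0,"ay":0,"az":0},{"tx":-0.065,"ty":0,"tz":0,"ax":0,"ay":0,"az":0},{"tx":-0.085,"ty":0,"tz":0,"ax":0,"ay":0,"az":0},{"tx":-0.105,"ty":0,"tz":0,"ax":0,"ay":0,"az":0},{"tx":-0.125,"ty":0,"tz":0,"ax":0,"ay":0,"az":0},{"tx":-0.14,"ty":0,"tz":0,"ax":0,"ay":0,"az":0}]'
python3 -m handwheel '[{"tx":-0.015,"ty":0,"tz":0,"ax":0,"ay":0,"az":0},{"tx":-0.03,"ty":0,"tz":0,"ax":0,"ay":0,"az":0},{"tx":-0.04,"ty":0,"tz":0,"ax":0,"ay":0,"az":0},{"tx":-0.05,"ty":0,"tz":0,"ax":0,"ay":0,"az":0}]'
python3 go.py 598 110 30 90
python3 - <<'E'
from h import *
from station import optics
c=optics.capture("top");P=world(c)
m=(P[...,2]>47)&(P[...,2]<58)&(P[...,0]>560)&(P[...,0]<700)&(P[...,1]>30)&(P[...,1]<190)
q=P[m][:,:2];(x,y),r=cv2.minEnclosingCircle(q.astype(np.float32));print(m.sum(),x,y,r,q.max(0),q.min(0))
E
```

```text
time: 8.2
tool_pos: [524.3, 109.3, 30.9]
tool_rot: [0.003, 1.0, 0.0, -0.001]
wrist_force: [-2.5, -0.0, 0.3]
finger_gap: 42.8
gripper_force: 1.4
time: 8.6
tool_pos: [572.9, 109.0, 30.7]
tool_rot: [0.003, 1.0, -0.0, -0.002]
wrist_force: [-5.8, 0.0, 4.4]
finger_gap: 42.9
gripper_force: 3.0
t 8.6 pos [572.9 109.   30.7] F [-5.8  0.   4.4] gap 42.9 shift m [-0.0251  0.0012  0.0006] turn [-0.0001 -0.0037 -0.0059]
49 622.5471801757812 70.1204833984375 21.517234802246094 [644.06003423  75.44202251] [601.07714814  63.86991521]
```

```bash
python3 -m handwheel '[{"tx":-0.01,"ty":0,"tz":0,"ax":0,"ay":0,"az":0},{"tx":-0.018,"ty":0,"tz":0,"ax":0,"ay":0,"az":0},{"tx":-0.02,"ty":0,"tz":0,"ax":0,"ay":0,"az":0}]'
python3 -m handwheel '[{"tx":-0.003,"ty":0,"tz":0,"ax":0,"ay":0,"az":0},{"tx":-0.003,"ty":0,"tz":0,"ax":0,"ay":0,"az":0}]'
python3 -m handwheel '[{"tx":-0.003,"ty":0,"tz":0,"ax":0,"ay":0,"az":0},{"tx":-0.003,"ty":0,"tz":0,"ax":0,"ay":0,"az":0}]'
```

```text
time: 8.95
tool_pos: [594.8, 108.8, 30.7]
tool_rot: [0.003, 1.0, 0.0, 0.001]
wrist_force: [-2.1, 0.4, 1.7]
finger_gap: 42.8
gripper_force: 1.7
time: 9.15
tool_pos: [596.4, 108.7, 30.6]
tool_rot: [0.003, 1.0, -0.0, -0.001]
wrist_force: [-3.3, 0.1, 2.6]
finger_gap: 42.6
gripper_force: 2.4
time: 9.35
tool_pos: [597.7, 108.7, 30.5]
tool_rot: [0.003, 1.0, -0.0, -0.003]
wrist_force: [-7.6, -0.2, 5.8]
finger_gap: 42.8
gripper_force: 4.4
```

```bash
python3 -m handwheel '[{"tx":-0.003,"ty":0,"tz":0,"ax":0,"ay":0,"az":0},{"tx":-0.003,"ty":0,"tz":0,"ax":0,"ay":0,"az":0}]'
python3 -m handwheel '[{"tx":-0.003,"ty":0,"tz":0,"ax":0,"ay":0,"az":0},{"tx":-0.003,"ty":0,"tz":0,"ax":0,"ay":0,"az":0}]'
```

```text
time: 9.55
tool_pos: [597.8, 108.7, 30.2]
tool_rot: [0.003, 1.0, -0.0, -0.006]
wrist_force: [-13.6, -0.0, 11.8]
finger_gap: 42.6
gripper_force: 8.1
time: 9.75
tool_pos: [597.9, 108.7, 30.1]
tool_rot: [0.003, 1.0, -0.0, -0.009]
wrist_force: [-18.9, 0.3, 16.9]
finger_gap: 42.5
gripper_force: 11.4
```

The round speaker is home: position holds at 597.8 while the force rises. Backing off and moving round to the +y side of the square speaker.

```bash
python3 -m handwheel '[{"tx":0.03,"ty":0,"tz":0,"ax":0,"ay":0,"az":0},{"tx":0.07,"ty":0,"tz":0,"ax":0,"ay":0,"az":0},{"tx":0.09,"ty":0,"tz":-0.04,"ax":0,"ay":0,"az":0},{"tx":0.11,"ty":0,"tz":-0.08,"ax":0,"ay":0,"az":0.1},{"tx":0.13,"ty":0.02,"tz":-0.11,"ax":0,"ay":0,"az":0.2},{"tx":0.16,"ty":0.05,"tz":-0.11,"ax":0,"ay":0,"az":0.35},{"tx":0.16,"ty":0.1,"tz":-0.11,"ax":0,"ay":0,"az":0.5},{"tx":0.16,"ty":0.15,"tz":-0.11,"ax":0,"ay":0,"az":0.65}]' 0.7
python3 go.py 444 340 140 -2.8
python3 - <<'E'
from fit import *
from station import optics
c=optics.capture("top");P=world(c);np.savez("t3.npz",**c)
m=(P[...,2]>47)&(P[...,2]<58)&(P[...,0]>560)&(P[...,0]<710)&(P[...,1]>40)&(P[...,1]<180)
q=P[m][:,:2];(x,y),r=cv2.minEnclosingCircle(q.astype(np.float32));print(m.sum(),x,y,r)
E
```

```text
time: 10.55
tool_pos: [447.9, 249.6, 141.9]
tool_rot: [0.309, 0.951, 0.002, 0.002]
wrist_force: [1.4, -0.6, -0.3]
finger_gap: 60.0
gripper_force: 0.0
t 10.6 pos [447.9 249.6 141.9] F [ 1.4 -0.6 -0.3] gap 60.0 shift m [0.0562 0.0709 0.002 ] turn [5.700e-03 6.000e-04 9.921e-01]
723 649.2386474609375 107.94548797607422 45.5743522644043
```

```bash
python3 -m handwheel '[{"tx":0.056,"ty":0.071,"tz":0,"ax":0,"ay":0,"az":0.992},{"tx":0.056,"ty":0.071,"tz":0,"ax":0,"ay":0,"az":0.992},{"tx":0.056,"ty":0.071,"tz":0,"ax":0,"ay":0,"az":0.992},{"tx":0.056,"ty":0.071,"tz":0,"ax":0,"ay":0,"az":0.992},{"tx":0.056,"ty":0.071,"tz":0,"ax":0,"ay":0,"az":0.992},{"tx":0.056,"ty":0.071,"tz":0.03,"ax":0,"ay":0,"az":0.992},{"tx":0.056,"ty":0.071,"tz":0.06,"ax":0,"ay":0,"az":0.992},{"tx":0.056,"ty":0.071,"tz":0.09,"ax":0,"ay":0,"az":0.992}]'
python3 -m handwheel '[{"tx":0,"ty":0,"tz":0.01,"ax":0,"ay":0,"az":0},{"tx":0,"ty":0,"tz":0.02,"ax":0,"ay":0,"az":0},{"tx":0,"ty":0,"tz":0.02,"ax":0,"ay":0,"az":0}]'
python3 go.py 444 -22 30 -2.8
```

```text
time: 11.4
tool_pos: [444.7, 339.5, 50.6]
tool_rot: [0.722, 0.692, 0.003, 0.001]
wrist_force: [0.3, -0.0, -0.6]
finger_gap: 59.7
gripper_force: 0.0
time: 11.7
tool_pos: [443.0, 338.5, 30.2]
tool_rot: [0.722, 0.692, -0.0, 0.0]
wrist_force: [0.3, 0.6, -0.1]
finger_gap: 60.0
gripper_force: 0.0
t 11.7 pos [443.  338.5  30.2] F [ 0.3  0.6 -0.1] gap 60.0 shift m [-3.601e-01  1.610e-02  2.000e-04] turn [-0.      0.0001  0.007 ]
```

```bash
python3 -m handwheel '[{"tx":-0.01,"ty":0.0,"tz":0,"ax":0,"ay":0,"az":0.005},{"tx":-0.022,"ty":0.001,"tz":0,"ax":0,"ay":0,"az":0.005},{"tx":-0.032,"ty":0.001,"tz":0,"ax":0,"ay":0,"az":0.005},{"tx":-0.042,"ty":0.002,"tz":0,"ax":0,"ay":0,"az":0.005},{"tx":-0.054,"ty":0.003,"tz":0,"ax":0,"ay":0,"az":0.005},{"tx":-0.07,"ty":0.004,"tz":0,"ax":0,"ay":0,"az":0.005},{"tx":-0.086,"ty":0.004,"tz":0,"ax":0,"ay":0,"az":0.005},{"tx":-0.1,"ty":0.005,"tz":0,"ax":0,"ay":0,"az":0.005}]'
python3 go.py 446 -17 30 -2.8
python3 - <<'E'
from h import *
from station import optics
c=optics.capture("top");P=world(c)
m=(P[...,2]>46)&(P[...,2]<57)&(P[...,0]>370)&(P[...,0]<530)&(P[...,1]>70)&(P[...,1]<300)
cv2.imwrite("pics/t4.png",c["img"][:,:,::-1]);print(m.sum(),cv2.minAreaRect(P[m][:,:2].astype(np.float32)))
E
```

```text
time: 12.5
tool_pos: [443.9, 237.2, 31.0]
tool_rot: [0.724, 0.69, 0.0, 0.0]
wrist_force: [0.2, 4.1, 2.8]
finger_gap: 59.7
gripper_force: 2.2
t 12.5 pos [443.9 237.2  31. ] F [0.2 4.1 2.8] gap 59.7 shift m [-0.2538  0.0141  0.0009] turn [ 0.0008 -0.0005  0.0014]
1312 ((448.67388916015625, 175.48162841796875), (100.44074249267578, 99.63094329833984), 87.16879272460938)
```

View pics/t4.png

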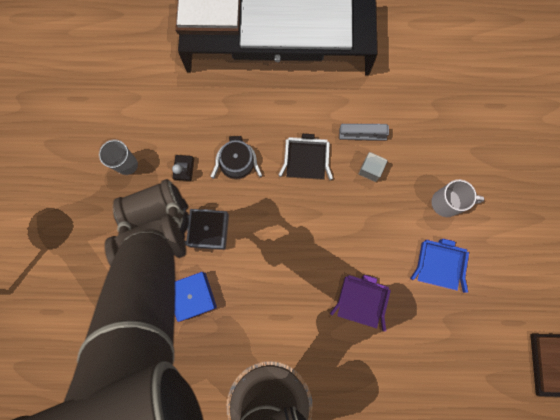

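The round speaker sits in its dock (236,157). The square one is flush at (207,228) with yaw -2.8°. I'll keep pushing.

```bash
python3 -m handwheel '[{"tx":-0.015,"ty":0.001,"tz":0,"ax":0,"ay":0,"az":0},{"tx":-0.035,"ty":0.002,"tz":0,"ax":0,"ay":0,"az":0},{"tx":-0.055,"ty":0.003,"tz":0,"ax":0,"ay":0,"az":0},{"tx":-0.075,"ty":0.004,"tz":0,"ax":0,"ay":0,"az":0},{"tx":-0.095,"ty":0.005,"tz":0,"ax":0,"ay":0,"az":0},{"tx":-0.115,"ty":0.006,"tz":0,"ax":0,"ay":0,"az":0},{"tx":-0.13,"ty":0.007,"tz":0,"ax":0,"ay":0,"az":0},{"tx":-0.14,"ty":0.007,"tz":0,"ax":0,"ay":0,"az":0}]'
python3 go.py 448 -17 30 -2.8
python3 -m handwheel '[{"tx":-0.015,"ty":0.001,"tz":0,"ax":0,"ay":0,"az":0},{"tx":-0.035,"ty":0.002,"tz":0,"ax":0,"ay":0,"az":0},{"tx":-0.055,"ty":0.003,"tz":0,"ax":0,"ay":0,"az":0},{"tx":-0.075,"ty":0.004,"tz":0,"ax":0,"ay":0,"az":0},{"tx":-0.09,"ty":0.005,"tz":0,"ax":0,"ay":0,"az":0},{"tx":-0.1,"ty":0.005,"tz":0,"ax":0,"ay":0,"az":0},{"tx":-0.109,"ty":0.005,"tz":0,"ax":0,"ay":0,"az":0},{"tx":-0.112,"ty":0.005,"tz":0,"ax":0,"ay":0,"az":0}]'
python3 go.py 448 -17 30 -2.8
python3 - <<'E'
from h import *
from station import optics
c=optics.capture("top");P=world(c)
m=(P[...,2]>46)&(P[...,2]<57)&(P[...,0]>370)&(P[...,0]<530)&(P[...,1]>-170)&(P[...,1]<-23)
print(m.sum(),cv2.minAreaRect(P[m][:,:2].astype(np.float32)))
E
```

```text
time: 13.35
tool_pos: [443.0, 96.8, 30.2]
tool_rot: [0.724, 0.69, -0.001, -0.001]
wrist_force: [-0.3, 2.4, 0.1]
finger_gap: 59.9
gripper_force: 1.5
t 13.3 pos [443.   96.8  30.2] F [-0.3  2.4  0.1] gap 59.9 shift m [-0.1134  0.0104  0.0002] turn [-0.0018  0.0004  0.0008]
time: 14.15
tool_pos: [442.8, -14.5, 30.1]
tool_rot: [0.724, 0.69, -0.001, -0.001]
wrist_force: [0.6, 1.6, -1.2]
finger_gap: 59.6
gripper_force: 1.0
t 14.2 pos [442.8 -14.5  30.1] F [ 0.6  1.6 -1.2] gap 59.6 shift m [-0.0023  0.0054  0.0001] turn [-0.0018  0.0001  0.0012]
487 ((447.61163330078125, -89.50372314453125), (72.77848052978516, 99.38177490234375), 87.21931457519531)
```

```bash
python3 -m handwheel '[{"tx":0.025,"ty":0,"tz":0,"ax":0,"ay":0,"az":0},{"tx":0.04,"ty":0,"tz":-0.03,"ax":0,"ay":0,"az":0},{"tx":0.04,"ty":-0.02,"tz":-0.07,"ax":0,"ay":0,"az":-0.1},{"tx":0.02,"ty":-0.05,"tz":-0.1,"ax":0,"ay":0,"az":-0.25},{"tx":-0.01,"ty":-0.08,"tz":-0.1,"ax":0,"ay":0,"az":-0.4},{"tx":-0.04,"ty":-0.09,"tz":-0.1,"ax":0,"ay":0,"az":-0.55},{"tx":-0.053,"ty":-0.09,"tz":-0.1,"ax":0,"ay":0,"az":-0.7},{"tx":-0.053,"ty":-0.09,"tz":-0.1,"ax":0,"ay":0,"az":-0.85}]'
python3 go.py 352 -71 130 87.2
python3 - <<'E'
from h import *
from station import optics
c=optics.capture("top");P=world(c);cv2.imwrite("pics/t5.png",c["img"][:,:,::-1])
m=(P[...,2]>46)&(P[...,2]<57)&(P[...,0]>370)&(P[...,0]<530)&(P[...,1]>-170)&(P[...,1]<20)
print(m.sum(),cv2.minAreaRect(P[m][:,:2].astype(np.float32)))
E
```

```text
time: 15.0
tool_pos: [350.7, -64.1, 130.8]
tool_rot: [0.384, 0.923, -0.001, 0.001]
wrist_force: [0.8, 0.7, 0.9]
finger_gap: 59.5
gripper_force: 0.0
t 15.0 pos [350.7 -64.1 130.8] F [0.8 0.7 0.9] gap 59.5 shift m [-0.0058 -0.004   0.0008] turn [-0.0013  0.0012 -0.7392]
614 ((469.7541809082031, -77.57308959960938), (99.59162902832031, 56.67631912231445), 86.845947265625)
```

View pics/t5.png

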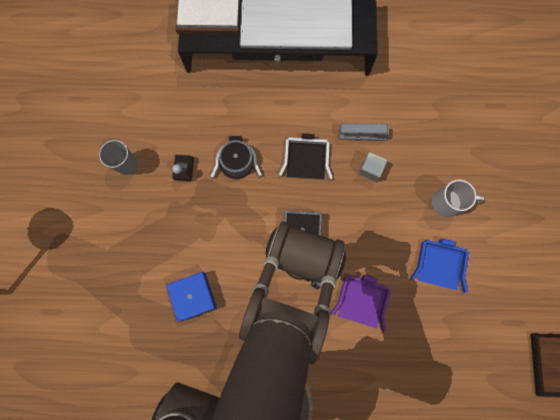

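The square speaker is at (447.7,-77.6), in line with the square dock. Getting behind it, then push.

```bash
python3 -m handwheel '[{"tx":-0.006,"ty":-0.005,"tz":0,"ax":0,"ay":0,"az":-0.74},{"tx":-0.006,"ty":-0.005,"tz":0,"ax":0,"ay":0,"az":-0.74},{"tx":-0.006,"ty":-0.005,"tz":0,"ax":0,"ay":0,"az":-0.74},{"tx":-0.006,"ty":-0.005,"tz":0,"ax":0,"ay":0,"az":-0.74},{"tx":-0.006,"ty":-0.005,"tz":0,"ax":0,"ay":0,"az":-0.74},{"tx":-0.006,"ty":-0.005,"tz":0.04,"ax":0,"ay":0,"az":-0.74},{"tx":-0.006,"ty":-0.005,"tz":0.08,"ax":0,"ay":0,"az":-0.74},{"tx":-0.006,"ty":-0.005,"tz":0.1,"ax":0,"ay":0,"az":-0.74}]'
python3 -m handwheel '[{"tx":0,"ty":0,"tz":0,"ax":0,"ay":0,"az":0},{"tx":0,"ty":0,"tz":0,"ax":0,"ay":0,"az":0}]'
python3 go.py 352 -72.5 30 87.2
```

```text
time: 15.85
tool_pos: [349.9, -69.4, 28.3]
tool_rot: [0.027, 1.0, 0.0, -0.002]
wrist_force: [-0.7, -0.2, 0.1]
finger_gap: 59.5
gripper_force: 0.0
time: 16.05
tool_pos: [351.8, -70.1, 30.6]
tool_rot: [0.027, 1.0, 0.0, -0.001]
wrist_force: [-0.2, -0.5, 1.1]
finger_gap: 59.8
gripper_force: 0.0
t 16.1 pos [351.8 -70.1  30.6] F [-0.2 -0.5  1.1] gap 59.8 shift m [-0.0003 -0.0024  0.0006] turn [ 0.0001 -0.0011 -0.0043]
```

```bash
python3 -m handwheel '[{"tx":-0.015,"ty":-0.002,"tz":0,"ax":0,"ay":0,"az":-0.004},{"tx":-0.027,"ty":-0.002,"tz":0,"ax":0,"ay":0,"az":-0.004},{"tx":-0.037,"ty":-0.002,"tz":0,"ax":0,"ay":0,"az":-0.004},{"tx":-0.05,"ty":-0.002,"tz":0,"ax":0,"ay":0,"az":-0.004},{"tx":-0.07,"ty":-0.002,"tz":0,"ax":0,"ay":0,"az":-0.004},{"tx":-0.09,"ty":-0.002,"tz":0,"ax":0,"ay":0,"az":-0.004},{"tx":-0.105,"ty":-0.002,"tz":0,"ax":0,"ay":0,"az":-0.004},{"tx":-0.115,"ty":-0.002,"tz":0,"ax":0,"ay":0,"az":-0.004}]'
python3 go.py 596 -85 30 87.2
python3 - <<'E'
from h import *
from station import optics
c=optics.capture("top");P=world(c)
m=(P[...,2]>46)&(P[...,2]<57)&(P[...,0]>480)&(P[...,0]<630)&(P[...,1]>-170)&(P[...,1]<20)
print(m.sum(),cv2.minAreaRect(P[m][:,:2].astype(np.float32)))
E
```

```text
time: 16.85
tool_pos: [467.4, -78.3, 30.9]
tool_rot: [0.024, 1.0, 0.0, -0.001]
wrist_force: [-3.9, 1.2, 2.7]
finger_gap: 59.8
gripper_force: 2.2
t 16.9 pos [467.4 -78.3  30.9] F [-3.9  1.2  2.7] gap 59.8 shift m [-0.1288 -0.0005  0.0007] turn [ 0.0001 -0.0012  0.0004]
0 ((0.0, 0.0), (0.0, 0.0), 0.0)
```

```bash
python3 -m handwheel '[{"tx":-0.015,"ty":0,"tz":0,"ax":0,"ay":0,"az":0},{"tx":-0.03,"ty":0,"tz":0,"ax":0,"ay":0,"az":0},{"tx":-0.042,"ty":0,"tz":0,"ax":0,"ay":0,"az":0},{"tx":-0.054,"ty":0,"tz":0,"ax":0,"ay":0,"az":0},{"tx":-0.064,"ty":0,"tz":0,"ax":0,"ay":0,"az":0},{"tx":-0.074,"ty":0,"tz":0,"ax":0,"ay":0,"az":0},{"tx":-0.084,"ty":0,"tz":0,"ax":0,"ay":0,"az":0},{"tx":-0.09,"ty":0,"tz":0,"ax":0,"ay":0,"az":0}]'
python3 go.py 596 -85 30 87.2
python3 - <<'E'
from h import *
from station import optics
c=optics.capture("scene");P=world(c);cv2.imwrite("pics/s1.png",c["img"][:,:,::-1])
m=(P[...,2]>43)&(P[...,2]<55)&(P[...,0]>550)&(P[...,0]<720)&(P[...,1]>-170)&(P[...,1]<0)
print(m.sum(),cv2.minAreaRect(P[m][:,:2].astype(np.float32)))
E
```

```text
time: 17.7
tool_pos: [557.8, -82.9, 30.7]
tool_rot: [0.024, 1.0, -0.0, 0.0]
wrist_force: [-3.5, -0.9, 2.6]
finger_gap: 59.7
gripper_force: 1.9
t 17.7 pos [557.8 -82.9  30.7] F [-3.5 -0.9  2.6] gap 59.7 shift m [-0.0382 -0.0002  0.0007] turn [-0.0001  0.0009  0.0001]
759 ((612.5200805664062, -82.11396789550781), (104.28985595703125, 121.03131866455078), 88.21745300292969)
```

View pics/s1.png

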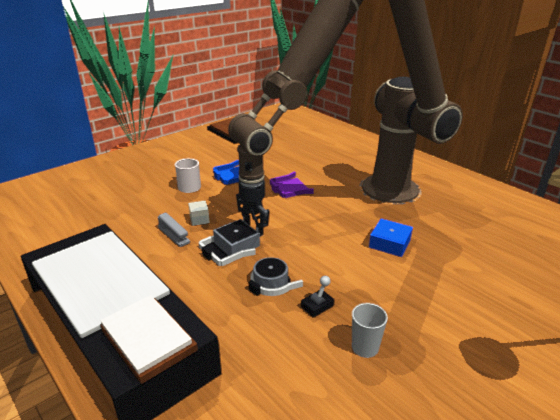

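The square speaker is entering its dock straight (235,237), and the round one is seated (270,272). Slow final push.

```bash
python3 -m handwheel '[{"tx":-0.008,"ty":0,"tz":0,"ax":0,"ay":0,"az":0},{"tx":-0.016,"ty":0,"tz":0,"ax":0,"ay":0,"az":0},{"tx":-0.024,"ty":0,"tz":0,"ax":0,"ay":0,"az":0},{"tx":-0.03,"ty":0,"tz":0,"ax":0,"ay":0,"az":0}]'
python3 -m handwheel '[{"tx":-0.004,"ty":0,"tz":0,"ax":0,"ay":0,"az":0},{"tx":-0.004,"ty":0,"tz":0,"ax":0,"ay":0,"az":0}]'
python3 -m handwheel '[{"tx":-0.003,"ty":0,"tz":0,"ax":0,"ay":0,"az":0},{"tx":-0.003,"ty":0,"tz":0,"ax":0,"ay":0,"az":0}]'
python3 -m handwheel '[{"tx":-0.003,"ty":0,"tz":0,"ax":0,"ay":0,"az":0},{"tx":-0.003,"ty":0,"tz":0,"ax":0,"ay":0,"az":0}]'
```

```text
time: 18.15
tool_pos: [587.5, -84.4, 30.6]
tool_rot: [0.024, 1.0, -0.0, 0.0]
wrist_force: [-2.5, 0.7, 0.2]
finger_gap: 60.0
gripper_force: 1.4
time: 18.35
tool_pos: [591.8, -84.6, 30.8]
tool_rot: [0.024, 1.0, -0.0, 0.001]
wrist_force: [-0.5, 0.6, -0.4]
finger_gap: 59.9
gripper_force: 0.1
time: 18.55
tool_pos: [593.7, -84.6, 30.7]
tool_rot: [0.024, 1.0, 0.0, 0.0]
wrist_force: [-2.8, -0.5, 0.8]
finger_gap: 59.8
gripper_force: 1.0
time: 18.75
tool_pos: [595.8, -84.7, 30.5]
tool_rot: [0.024, 1.0, 0.0, -0.001]
wrist_force: [-4.6, -0.2, 3.6]
finger_gap: 59.8
gripper_force: 2.4
```

```bash
python3 -m handwheel '[{"tx":-0.004,"ty":0,"tz":0,"ax":0,"ay":0,"az":0},{"tx":-0.004,"ty":0,"tz":0,"ax":0,"ay":0,"az":0}]'
python3 -m handwheel '[{"tx":-0.004,"ty":0,"tz":0,"ax":0,"ay":0,"az":0},{"tx":-0.004,"ty":0,"tz":0,"ax":0,"ay":0,"az":0}]'
python3 -m handwheel '[{"tx":-0.003,"ty":0,"tz":0,"ax":0,"ay":0,"az":0},{"tx":-0.003,"ty":0,"tz":0,"ax":0,"ay":0,"az":0}]'
```

```text
time: 18.95
tool_pos: [595.8, -84.6, 30.0]
tool_rot: [0.024, 1.0, 0.0, -0.006]
wrist_force: [-13.3, -0.1, 10.1]
finger_gap: 60.0
gripper_force: 6.6
time: 19.15
tool_pos: [595.8, -84.4, 29.4]
tool_rot: [0.024, 1.0, 0.001, -0.01]
wrist_force: [-20.6, -0.5, 14.4]
finger_gap: 59.9
gripper_force: 10.5
time: 19.35
tool_pos: [595.7, -84.3, 29.1]
tool_rot: [0.024, 1.0, 0.001, -0.014]
wrist_force: [-27.1, -1.0, 20.5]
finger_gap: 59.7
gripper_force: 13.6
```

```bash
python3 -m handwheel '[{"tx":0.03,"ty":0,"tz":0,"ax":0,"ay":0,"az":0},{"tx":0.07,"ty":0,"tz":0,"ax":0,"ay":0,"az":0},{"tx":0.1,"ty":0,"tz":-0.04,"ax":0,"ay":0,"az":0},{"tx":0.12,"ty":0.03,"tz":-0.08,"ax":0,"ay":0,"az":0},{"tx":0.12,"ty":0.07,"tz":-0.12,"ax":0,"ay":0,"az":-0.05},{"tx":0.12,"ty":0.12,"tz":-0.13,"ax":0,"ay":0,"az":-0.05},{"tx":0.12,"ty":0.17,"tz":-0.13,"ax":0,"ay":0,"az":-0.05},{"tx":0.12,"ty":0.22,"tz":-0.13,"ax":0,"ay":0,"az":-0.05}]' 0
python3 -m handwheel '[{"tx":0,"ty":0.05,"tz":0,"ax":0,"ay":0,"az":0},{"tx":0,"ty":0.1,"tz":0,"ax":0,"ay":0,"az":0},{"tx":0,"ty":0.12,"tz":0,"ax":0,"ay":0,"az":0},{"tx":0,"ty":0.12,"tz":0,"ax":0,"ay":0,"az":0}]'
python3 go.py 540 257 76 90
python3 - <<'E'
from h import *
from fit import *
from station import optics
c=optics.capture("top");P=world(c)
m=(P[...,2]>47)&(P[...,2]<57)&(P[...,0]>570)&(P[...,0]<730)&(P[...,1]>-170)&(P[...,1]<0)
print(m.sum(),cv2.minAreaRect(P[m][:,:2].astype(np.float32)))
m=(P[...,2]>47)&(P[...,2]<57)&(P[...,0]>570)&(P[...,0]<730)&(P[...,1]>40)&(P[...,1]<180)
print(m.sum(),cv2.minEnclosingCircle(P[m][:,:2].astype(np.float32)))
m=(P[...,2]>15)&(P[...,2]<26)&(P[...,0]>580)&(P[...,0]<735)&(P[...,1]>-170)&(P[...,1]<-5)&(c["img"].min(2)>100)
print(fit(P[m][:,:2],sq,(657,-88)))
m=(P[...,0]>560)&(P[...,0]<680)&(P[...,1]>215)&(P[...,1]<300)&(P[...,2]>70)&(P[...,2]<95)
print("ball",m.sum(),P[m].mean(0))
E
```

```text
time: 20.15
tool_pos: [500.8, 133.3, 163.1]
tool_rot: [-0.0, 1.0, 0.001, 0.004]
wrist_force: [1.2, -0.6, -0.5]
finger_gap: 0.1
gripper_force: 0.0
time: 20.55
tool_pos: [499.3, 254.9, 161.4]
tool_rot: [-0.003, 1.0, 0.002, 0.002]
wrist_force: [-0.4, 0.1, -1.0]
finger_gap: -0.0
gripper_force: 0.0
t 20.6 pos [499.3 254.9 161.4] F [-0.4  0.1 -1. ] gap -0.0 shift m [-0.0403  0.0016  0.0856] turn [0.003  0.0049 0.0054]
1105 ((656.3609008789062, -86.61470031738281), (99.27770233154297, 100.20443725585938), 87.91374969482422)
708 ((648.9596557617188, 108.18611145019531), 45.73786926269531)
(array([ 6.57407e+02, -8.75700e+01, -4.20000e-02]), np.float64(2.11))
ball 73 [599.31701721 256.95116192  82.0727163 ]
```

Both speakers are home: square (656.4,-86.6), round (649,108). Now the switch.

```bash
python3 -m handwheel '[{"tx":-0.02,"ty":0.002,"tz":0.04,"ax":0,"ay":0,"az":0.005},{"tx":-0.04,"ty":0.002,"tz":0.08,"ax":0,"ay":0,"az":0.005},{"tx":-0.04,"ty":0.002,"tz":0.086,"ax":0,"ay":0,"az":0.005},{"tx":-0.04,"ty":0.002,"tz":0.086,"ax":0,"ay":0,"az":0.005}]'
python3 -m handwheel '[{"tx":-0.01,"ty":0,"tz":0,"ax":0,"ay":0,"az":0},{"tx":-0.02,"ty":0,"tz":0,"ax":0,"ay":0,"az":0},{"tx":-0.03,"ty":0,"tz":0,"ax":0,"ay":0,"az":0},{"tx":-0.04,"ty":0,"tz":0,"ax":0,"ay":0,"az":0},{"tx":-0.05,"ty":0,"tz":0,"ax":0,"ay":0,"az":0},{"tx":-0.06,"ty":0,"tz":0,"ax":0,"ay":0,"az":0},{"tx":-0.07,"ty":0,"tz":0,"ax":0,"ay":0,"az":0},{"tx":-0.075,"ty":0,"tz":0,"ax":0,"ay":0,"az":0}]'
python3 -m handwheel '[{"tx":-0.004,"ty":0,"tz":0,"ax":0,"ay":0,"az":0},{"tx":-0.006,"ty":0,"tz":0,"ax":0,"ay":0,"az":0}]'
python3 -m handwheel '[{"tx":-0.003,"ty":0,"tz":0,"ax":0,"ay":0,"az":0},{"tx":-0.003,"ty":0,"tz":0,"ax":0,"ay":0,"az":0}]'
```

```text
time: 21.0
tool_pos: [536.5, 251.1, 72.4]
tool_rot: [0.003, 1.0, -0.001, -0.002]
wrist_force: [-0.3, 0.2, -0.2]
finger_gap: -0.1
gripper_force: 0.0
time: 21.8
tool_pos: [614.1, 252.6, 74.4]
tool_rot: [0.002, 1.0, -0.0, 0.0]
wrist_force: [-0.8, -0.4, 0.9]
finger_gap: 0.3
gripper_force: 0.6
time: 22.0
tool_pos: [618.9, 252.5, 74.0]
tool_rot: [0.002, 1.0, -0.0, -0.0]
wrist_force: [-1.5, -0.3, 0.3]
finger_gap: -0.2
gripper_force: 0.6
time: 22.2
tool_pos: [621.7, 252.7, 74.1]
tool_rot: [0.002, 1.0, -0.0, -0.0]
wrist_force: [-0.0, -0.2, 0.3]
finger_gap: 0.0
gripper_force: 0.3
```

```bash
python3 -m handwheel '[{"tx":-0.003,"ty":0.001,"tz":0,"ax":0,"ay":0,"az":0},{"tx":-0.003,"ty":0.001,"tz":0,"ax":0,"ay":0,"az":0}]'
python3 -m handwheel '[{"tx":-0.003,"ty":0,"tz":0,"ax":0,"ay":0,"az":0},{"tx":-0.003,"ty":0,"tz":0,"ax":0,"ay":0,"az":0}]'
python3 -m handwheel '[{"tx":-0.003,"ty":0,"tz":0,"ax":0,"ay":0,"az":0},{"tx":-0.003,"ty":0,"tz":0,"ax":0,"ay":0,"az":0}]'
```

```text
time: 22.4
tool_pos: [624.6, 253.8, 74.3]
tool_rot: [0.002, 1.0, -0.0, -0.0]
wrist_force: [-1.8, -0.5, -1.0]
finger_gap: 0.2
gripper_force: 0.6
time: 22.6
tool_pos: [625.0, 253.8, 74.2]
tool_rot: [0.002, 1.0, -0.0, -0.003]
wrist_force: [-6.9, -0.8, 2.4]
finger_gap: 0.0
gripper_force: 3.6
time: 22.8
tool_pos: [625.3, 253.8, 74.1]
tool_rot: [0.002, 1.0, -0.001, -0.007]
wrist_force: [-12.5, -0.1, 6.7]
finger_gap: 0.0
gripper_force: 6.6
```

At the stop (position holds, force rises, ball where "on" should be). I'll retreat and check everything.

```bash
python3 -m handwheel '[{"tx":0.03,"ty":0,"tz":0,"ax":0,"ay":0,"az":0},{"tx":0.07,"ty":0,"tz":0,"ax":0,"ay":0,"az":0},{"tx":0.11,"ty":0,"tz":-0.03,"ax":0,"ay":0,"az":0},{"tx":0.15,"ty":0,"tz":-0.07,"ax":0,"ay":0,"az":0},{"tx":0.19,"ty":0,"tz":-0.1,"ax":0,"ay":0,"az":0},{"tx":0.23,"ty":0,"tz":-0.12,"ax":0,"ay":0,"az":0},{"tx":0.25,"ty":0,"tz":-0.12,"ax":0,"ay":0,"az":0},{"tx":0.25,"ty":0,"tz":-0.12,"ax":0,"ay":0,"az":0}]'
python3 - <<'E'
from h import *
from station import optics
c=optics.capture("top");P=world(c);cv2.imwrite("pics/t6.png",c["img"][:,:,::-1])
m=(P[...,0]>560)&(P[...,0]<690)&(P[...,1]>215)&(P[...,1]<300)&(P[...,2]>70)&(P[...,2]<95)
print("ball",m.sum(),P[m].mean(0))
m=(P[...,2]>47)&(P[...,2]<57)&(P[...,0]>570)&(P[...,0]<730)&(P[...,1]>-170)&(P[...,1]<0)
print(cv2.minAreaRect(P[m][:,:2].astype(np.float32)))
m=(P[...,2]>47)&(P[...,2]<57)&(P[...,0]>570)&(P[...,0]<730)&(P[...,1]>40)&(P[...,1]<180)
print(m.sum(),cv2.minEnclosingCircle(P[m][:,:2].astype(np.float32)))
E
```

```text
time: 23.6
tool_pos: [379.5, 255.3, 196.1]
tool_rot: [0.001, 1.0, 0.001, 0.001]
wrist_force: [0.4, -0.7, -0.5]
finger_gap: 0.1
gripper_force: 0.0
ball 74 [646.6842901  254.18339776  79.3778242 ]
((656.280517578125, -86.83168029785156), (99.33045196533203, 99.43797302246094), 87.7994384765625)
734 ((649.0950927734375, 108.09622955322266), 45.736473083496094)
```

View pics/t6.png

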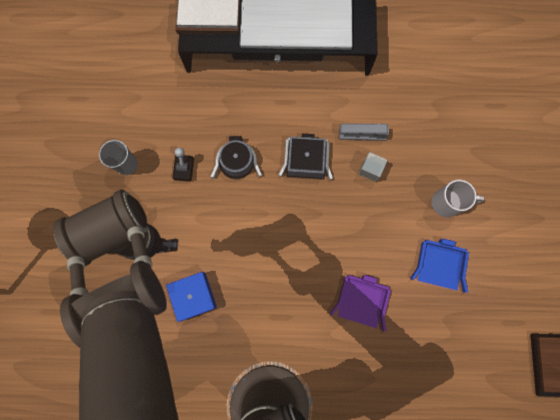

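The picture shows the lever over at (180,153), both speakers seated, and the bystanders where they were. I'll check the ball centre with a quick sphere fit, before against after.

Run:
```python
from h import *
from station import optics
from scipy.optimize import least_squares
for c in (dict(np.load("top0.npz")),optics.capture("top")):
    P=world(c);m=(P[...,0]>560)&(P[...,0]<690)&(P[...,1]>215)&(P[...,1]<300)&(P[...,2]>62)&(P[...,2]<95);q=P[m]
    r=least_squares(lambda p:np.linalg.norm(q-p,axis=1)-13,q.mean(0)-[0,0,8],loss="soft_l1");print(len(q),r.x.round(1),q.max(0).round(1),q.min(0).round(1))
```

```text
73 [601.6 258.5  73.7] [611.  271.4  87.9] [589.1 246.5  72.4]
76 [648.6 256.2  71.3] [659.2 266.6  87.9] [635.6 242.4  62.5]
```

```bash
python3 -c "
from station import manip
print(manip.job_done())"
```

```text
the job is handed in; nothing more can be done
None
```

I handed the job in at about 24 s: both speakers are home in their own docks and the switch lever is pushed to its on stop. The bystanders and look-alikes look unmoved in the last picture. The ball measured 47 mm of travel against the 52 mm expected, but it ended at the on position and the force rose against the stop.

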